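# Load a label roll on a bench unwinder and lock it

### The job

Load the medium-height one of the three label rolls into the label unwinder: set it on the spindle, turn it until its notched hub drops over the two drive dogs, and press it gently down into the well until it is fully home. Then swing the lock arm all the way round over the roll to its stop, and leave the other two rolls where they stand.

Things in the scene. Friction and masses are not known exactly. Their poses are not given: they have to be found in the camera images.
- roll: the medium label roll: white paper roll on a grey notched hub, standing on end, outer diameter 64 mm, core hole 27, height 46, about 140 g. Origin at the centre of its underside, z up its axis. The lowest 7 mm are the hub: four radial slots 12 wide and 7 deep, open below, run from core to rim along its +x, +y, -x and -y axes.
- roll_short: look-alike roll, height 34 mm, otherwise the same; not wanted
- roll_tall: look-alike roll, height 60 mm, otherwise the same; not wanted
- unwinder: label unwinder fixed on the bench: grey housing 170 mm (its x) by 150 (its y) by 45 high, origin at the centre of its underside, z up. A round well, diameter 84, 30 deep, is let into its top around the spindle, at (0, -25) mm. In it sits a round aluminium turntable, diameter 68, on a carrier that is pushed down.
- seat (a point): centre of the turntable's top face; sinks with the carrier, starts 45 mm above the bench. On it stand two drive dogs facing each other across the spindle, 6 mm wide, 5 high, 17 to 27 from the axis, at any angle (unreported): feel for them by turning the roll under 4 to 6 N. A brake holds the turntable. A roll over the dogs has its underside here; one still on top of them is 5 mm higher.
- carrier (a joint): how far the carrier with the turntable is pushed down, 0 (up) to 0.020 m (fully home, on a hard stop). It slides stiffly (13 N friction) and stays where it is left. The medium roll's top is 71 mm above the bench when home.
- lockarm (a joint): lock arm's angle about its upright hinge: 0 parked, 1.9 rad locked (over the roll, pointing from hinge to spindle); grows counter-clockwise from above, stays where left. Flat steel bar 16 mm wide, 8 thick, reaching 72 from the hinge, underside 73.5 above the bench: it passes only over a roll that is over the dogs and fully home.
- lock_hinge (a point): on the lock arm's hinge axis, at the height of the bar's underside: at (0, 55) mm of the unwinder, 80 mm from the spindle's axis. The post below is 20 in diameter.
- lock_knob (a point): centre of the top of the upright black knob on the lock arm, diameter 14 mm, 20 tall above the bar, 62 from the hinge axis; its top is 101.5 above the bench
- spindle_tip (a point): centre of the top of the fixed upright steel spindle, diameter 22 mm, its last 6 mm tapered; 67 above the bench, 22 above the housing's top
Not all that is in view belongs to the job. What is shaped like the roll but purple or red is not meant.

How it is judged:
By the outcome, as a careful person would: the job done as asked, in the order asked, and still so for the second after the job is handed in, with the robot touching nothing.
It also fails if it takes over 72 s, if anything falls off the work surface, if the arm or the gripper's body presses on something with over 40 N, if the wrist force passes 120 N, or if a joint passes its speed limit or range.

### The arm

A 6-joint arm with a two-finger parallel gripper is mounted at the origin on the work surface. World frame = base frame: x ahead of the robot, y to its left, z up, the work surface at z = 0. Lengths are in m, angles in rad, forces in N, time in s.
With the tool pointing down it reaches from about 0.3 to 0.875 m from the base axis. Payload 6.4 kg.
Tool frame: the origin (TCP) lies midway between the tips of the shut fingers; the grasp point (between the pads) lies 19 mm behind it; x points along the fingers, y is the direction in which the jaws open and shut, and the axes are right-handed (so a half turn about x gives the same grasp; the last joint's range is limited). The gripper opens to 85 mm and grips with 20 to 120 N. Pads are 22 mm wide; open, the fingers measure 114 mm over their backs; the gripper's body (76 mm by 85 mm) begins 54 mm behind the grasp point. The pads swing forward as they close: fully open they stand 13 mm farther back than shut.
Start: joints at [1.015, 0.181, 1.607, -0, 1.354, -0.206], TCP at [0.197, 0.54, 0.205] pointing down, gripper open.
Joint ranges: [-2.99, 2.99], [-0.89, 2.07], [0.3, 2.58], [-1.14, 4.28], [0, 2.63], [-3.12, 3.12]. Speed limits (rad/s): [2.57, 2.57, 3.01, 3.14, 3.14, 3.14].

### API

Orientations are given as a unit quaternion [w, x, y, z].
In Python, from bench import ctrl gives the robot as it stands.
- The arm moves only by the tool step_arm, never from a script. Its argument "motion" is a list of rows, each a list of 7 numbers: the shift along the tool's x, y, z in mm, then the turn, a rotation vector about the tool's x, y, z in degrees, then the closure in counts, from 0 (fully open) to 255 (shut). In form: [[tx, ty, tz, rx, ry, rz, hand], ...]. A call has 1 to 10 rows; each row is the pose to reach, as a shift and turn from the pose commanded when the call began, along the tool's axes at that moment; what a row does not reach only later rows make up. A row lasts 1/8 s, in which the tool goes at most 62.5 mm and 10.7 degrees, less where a joint would pass 70% of its speed; a pose out of reach is approached as far as the arm can. A call with a gripper value outside its range is refused whole. The fingers move at their own pace and stop on an object; the grip force is fixed at half the most. Time passes only in rows, so rows that repeat a pose let the fingers close. It gives the time, the measured TCP pose, the force and the opening at its end, in the units of the state.
- ctrl.get_obs(): the state, without advancing time (a new reading comes with each control period).
- ctrl.camera(name): name is "scene" or "top" or "wrist"; returns (picture, depth): 480x640x3 uint8, red, green, blue; 480x640 float32, m along the optical axis (not along the pixel's ray), 0 where there is no reading.
- ctrl.camera_info(name): a dict with "fx", "fy", "cx", "cy" (pixels), "dist_coeffs" ([k1, k2, p1, p2, k3] as OpenCV has them; the pictures are not rectified), "T" (4x4, takes a point from camera to world coordinates); the wrist camera has in their place "hand_eye" (4x4, takes a point from camera to tool coordinates, whose origin is the TCP and whose axes are the tool frame's). Camera axes: x right, y down, z forward; pixel columns grow to the right and rows downward; lengths in m; the calibration is good to about 2 mm. A picture is of the moment at which its call begins: read the wrist's pose just before it. camera_info takes no time and is no camera call.
- ctrl.hand_in(): hands the job in, once; it reports no verdict.
The state is a dict: "time_s": time; "q": joint angles; "dq": joint speeds; "joint_efforts": joint torques, N m; "eef_pos": TCP position; "eef_rot": TCP orientation; "wrist_force": force on the tool from outside, world axes, zero at the start; "torque": the same for the moment, N m; "opening": opening from 0.0 (shut) to 1.0 (fully open).
Only numpy, scipy, OpenCV 4.12 (cv2) and the standard library are available. Lean on these libraries where they do the work, as an engineer would, in place of code of your own. Each camera call takes 0.05 s, during which the arm holds its last target. There are 200 camera calls.

## Working session

There is one attempt and no reset: what is moved stays moved. The work goes in short steps, Python scripts to look and compute and a tool call to move; the robot and the scene stay as the last step left them, time stands still between calls to the robot, and variables do not carry over. Pictures are saved under pics/ and viewed, about 8 in all and at most 12, crops included, and the job is handed in when it is done.

Besides the shell and the picture viewer there is one more tool, called after "Call:" as name(argument=value, ...) on one line, values as JSON. step_arm: Moves the arm, as the interface text tells. Its arguments: {"type":"object","properties":{"motion":{"type":"array","items":{"type":"array","items":{"type":"number"}}}},"required":["motion"]}

```bash
mkdir -p pics; cat > h.py <<'E'
import numpy as np, cv2
from bench import ctrl
from scipy.spatial.transform import Rotation as R
def pose():
    o=ctrl.get_obs(); T=np.eye(4); w,x,y,z=o['eef_rot']; T[:3,:3]=R.from_quat([x,y,z,w]).as_matrix(); T[:3,3]=o['eef_pos']; return o,T
def cloud(name):
    o,Tt=pose(); im,d=ctrl.camera(name); c=ctrl.camera_info(name)
    T=np.array(c['T']) if 'T' in c else Tt@np.array(c['hand_eye'])
    K=np.array([[c['fx'],0,c['cx']],[0,c['fy'],c['cy']],[0,0,1.]])
    v,u=np.mgrid[:480,:640]; n=cv2.undistortPoints(np.stack([u,v],-1).reshape(-1,1,2).astype(float),K,np.array(c['dist_coeffs'])).reshape(480,640,2)
    P=np.dstack([n*d[...,None],d])@T[:3,:3].T+T[:3,3]; P[d==0]=np.nan
    return im,P
E
python3 - <<'E'
from h import *
im,P=cloud('top'); im2,P2=cloud('scene')
np.savez('a.npz',im=im,P=P,im2=im2,P2=P2)
cv2.imwrite('pics/top.png',im[...,::-1]);cv2.imwrite('pics/scene.png',im2[...,::-1])
o,T=pose();print(o,T)
E
```

```text
{'time_s': 0.1, 'q': array([ 1.01468779e+00,  1.81485281e-01,  1.60788309e+00, -1.45929323e-05,
        1.35380504e+00, -2.06334761e-01]), 'dq': array([ 0.00219148, -0.00244203, -0.0017171 ,  0.00096996,  0.00158861,
       -0.00033734]), 'joint_efforts': array([ 6.11276701e-04, -4.45875371e+01, -3.52243066e+01, -3.22296564e-04,
        4.08702952e-03, -5.52803328e-05]), 'eef_pos': array([0.19676648, 0.53972342, 0.2046759 ]), 'eef_rot': array([ 0.69611745,  0.12251251,  0.69652397, -0.12355378]), 'wrist_force': array([-0.05771979, -0.22510195,  0.89828934]), 'torque': array([-0.00502497,  0.03547443,  0.00575526]), 'opening': 1.0001102762287322} [[-8.22351694e-04  3.42681689e-01  9.39451214e-01  1.96766476e-01]
 [-1.35007972e-03  9.39450295e-01 -3.42682536e-01  5.39723418e-01]
 [-9.99998751e-01 -1.55013960e-03 -3.09910943e-04  2.04675900e-01]
 [ 0.00000000e+00  0.00000000e+00  0.00000000e+00  1.00000000e+00]]
```

View pics/top.png

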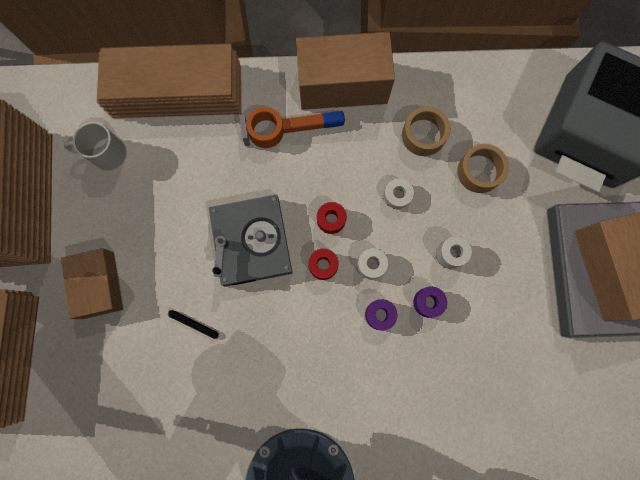

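View pics/scene.png

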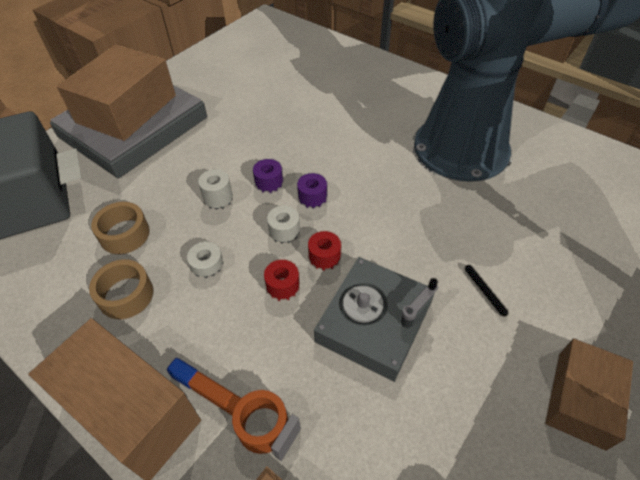

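The top view shows the unwinder at about (250,240), its spindle at (261,237) and the lock hinge at about (221,242). The white rolls are at (399,193), (373,264) and (456,252). Next I'll measure all of these.

```bash
python3 - <<'E'
from h import *
a=np.load('a.npz')
from scipy.optimize import least_squares
for nm,I,Pn,pts in (('top','im','P',[(399,193),(373,264),(456,252)]),('scene','im2','P2',[(205,259),(284,223),(215,188)])):
    im,P=a[I],a[Pn]; 
    for (u,v) in pts:
        s=np.s_[v-28:v+28,u-28:u+28]; p=P[s].reshape(-1,3); c=im[s].reshape(-1,3).astype(int)
        k=(p[:,2]>.025)&(p[:,2]<.08)&(np.ptp(c,axis=1)<60); p=p[k]
        h=np.median(p[p[:,2]>np.percentile(p[:,2],60),2]); t=p[p[:,2]>h-.005]
        f=lambda x:np.clip(np.hypot(*(t[:,:2]-x[:2]).T)-.032,0,1)+np.clip(.0135-np.hypot(*(t[:,:2]-x[:2]).T),0,1)
        r=least_squares(f,t[:,:2].mean(0))
        print(nm,(u,v),'h',h.round(4),'mean',t[:,:2].mean(0).round(4),'mid',((t[:,:2].max(0)+t[:,:2].min(0))/2).round(4),'ext',np.ptp(t[:,:2],axis=0).round(3),'fit',r.x.round(4))
# unwinder
for nm,I,Pn in (('top','im','P'),('scene','im2','P2')):
    im,P=a[I],a[Pn]
    k=(abs(P[...,2]-.045)<.004); 
    if nm=='top': m=np.zeros_like(k);m[190:292,200:297]=1
    else: m=np.zeros_like(k);m[245:390,300:450]=1
    q=P[k&m][:,:2]
    rect=cv2.minAreaRect((q*1000).astype(np.float32));print(nm,rect)
    for lo,hi,t in ((.06,.075,'spin'),(.076,.09,'bar'),(.092,.11,'knob'),(.04,.1,'')):
        kk=(P[...,2]>lo)&(P[...,2]<hi)&m; 
        if t: print(t,kk.sum(),np.nanmean(P[kk],0).round(4))
for (u,v) in ((261,237),(221,242),(217,271)): print((u,v),a['P'][v,u].round(4))
E
```

```text
top (399, 193) h 0.0368 mean [ 0.6    -0.2307] mid [ 0.6004 -0.231 ] ext [0.064 0.062] fit [ 0.6005 -0.2309]
top (373, 264) h 0.0487 mean [ 0.4464 -0.1648] mid [ 0.4467 -0.1649] ext [0.062 0.062] fit [ 0.4465 -0.1649]
top (456, 252) h 0.0622 mean [ 0.464  -0.3374] mid [ 0.4641 -0.3375] ext [0.063 0.063] fit [ 0.4641 -0.3376]
scene (205, 259) h 0.0342 mean [ 0.6022 -0.2296] mid [ 0.6014 -0.2311] ext [0.063 0.063] fit [ 0.6014 -0.231 ]
scene (284, 223) h 0.0459 mean [ 0.4476 -0.164 ] mid [ 0.4219 -0.1386] ext [0.113 0.118] fit [ 0.4424 -0.1623]
scene (215, 188) h 0.0596 mean [ 0.4666 -0.3359] mid [ 0.4661 -0.3375] ext [0.063 0.065] fit [ 0.4654 -0.3378]
top ((505.97955322265625, 94.58428955078125), (171.57411193847656, 150.39059448242188), 9.234098434448242)
spin 93 [0.5064 0.0765 0.067 ]
bar 302 [0.4705 0.1499 0.0836]
knob 45 [0.4343 0.153  0.1022]
scene ((509.1864318847656, 46.317100524902344), (180.37257385253906, 245.49757385253906), 9.219353675842285)
spin 162 [0.5072 0.0985 0.0658]
bar 445 [0.4736 0.151  0.0819]
knob 70 [0.4368 0.1535 0.0993]
(261, 237) [0.5041 0.0662 0.0689]
(221, 242) [0.4934 0.146  0.0855]
(217, 271) [0.4323 0.1499 0.1044]
```

The medium roll is at about (0.4465, -0.165); its measured height of 46–48 mm matches. The unwinder is at (0.506, 0.094), turned about 9°. I'll look down on the unwinder first.

```bash
cat >> h.py <<'E'
def row(x,y,z,yaw):
    o,T=pose(); c,s=np.cos(np.radians(yaw)),np.sin(np.radians(yaw))
    G=np.array([[0,c,s],[0,s,-c],[-1,0,0]])
    t=T[:3,:3].T@(np.array([x,y,z])-T[:3,3])*1000
    r=R.from_matrix(T[:3,:3].T@G).as_rotvec(degrees=True)
    print('row',t.round(1),r.round(2))
E
python3 -c "
from h import *
row(.509,.069,.27,0);print(np.array(ctrl.camera_info('wrist')['hand_eye']).round(3))"
```

```text
row [ -64.9 -335.3  454.6] [6.996e+01 4.000e-02 9.000e-02]
[[-0.    -0.27   0.963 -0.168]
 [ 1.    -0.001  0.    -0.   ]
 [ 0.001  0.963  0.27  -0.069]
 [ 0.     0.     0.     1.   ]]
```

Call:
step_arm(motion=[[-65,-335,455,70,0,0,0],[-65,-335,455,70,0,0,0],[-65,-335,455,70,0,0,0],[-65,-335,455,70,0,0,0],[-65,-335,455,70,0,0,0],[-65,-335,455,70,0,0,0],[-65,-335,455,70,0,0,0],[-65,-335,455,70,0,0,0],[-65,-335,455,70,0,0,0],[-65,-335,455,70,0,0,0]])

```text
time_s: 1.35
eef_pos: [0.5113, 0.0661, 0.2704]
eef_rot: [-0.499, -0.501, -0.498, 0.502]
wrist_force: [0.2, 1.1, -0.3]
opening: 1.003
```

Call:
step_arm(motion=[[0,0,0,0,0,0,0],[0,0,0,0,0,0,0]])

```text
time_s: 1.6
eef_pos: [0.5088, 0.0709, 0.2701]
eef_rot: [0.5, 0.5, 0.501, -0.5]
wrist_force: [-0.4, 0.8, -0.5]
opening: 1.002
```

```bash
python3 - <<'E'
from h import *
o,T=pose();print(o['time_s'],T.round(3))
im,P=cloud('wrist'); np.savez('b.npz',im=im,P=P); cv2.imwrite('pics/w1.png',im[...,::-1])
row(.509,.069,.27,0)
E
```

```text
1.6 [[-0.001  1.     0.001  0.509]
 [ 0.     0.001 -1.     0.071]
 [-1.    -0.001 -0.     0.27 ]
 [ 0.     0.     0.     1.   ]]
row [0.2 0.2 2. ] [ 0.07 -0.02  0.04]
```

View pics/w1.png

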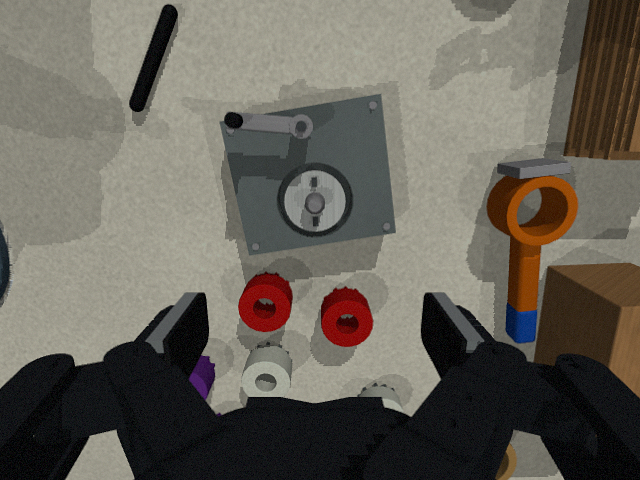

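The wrist view shows the spindle at (315,203), the dogs at (314,182) and (316,221) running nearly along image vertical, the hinge at (301,126) and the knob at (234,120).

```bash
python3 - <<'E'
from h import *
b=np.load('b.npz');im,P=b['im'],b['P']
m=np.zeros((480,640),bool);m[85:260,215:400]=1
q=P[m&(abs(P[...,2]-.045)<.005)][:,:2]
c,wh,ang=cv2.minAreaRect((q*1000).astype(np.float32));print(c,wh,ang)
for lo,hi,s in ((.060,.072,np.s_[170:240,280:350]),(.076,.09,np.s_[100:145,215:320]),(.094,.108,np.s_[100:145,215:260])):
    p=P[s].reshape(-1,3);p=p[(p[:,2]>lo)&(p[:,2]<hi)];print(len(p),np.nanmean(p,0).round(4),np.nanmedian(p[:,2]))
p=P[100:145,215:320].reshape(-1,3);p=p[(p[:,2]>.076)&(p[:,2]<.09)];print('bar',cv2.minAreaRect((p[:,:2]*1000).astype(np.float32)))
# hinge head circle: highest region near (301,126)
for u,v in ((301,126),(314,182),(316,221),(315,203),(314,176),(316,227)): print((u,v),P[v,u].round(4))
cv2.imwrite('pics/w1c.png',cv2.resize(im[155:250,265:365,::-1],None,fx=6,fy=6,interpolation=cv2.INTER_CUBIC))
# roll medium top in this view
s=np.s_[335:410,235:300];p=P[s].reshape(-1,3);cc=im[s].reshape(-1,3).astype(int);k=(p[:,2]>.041)&(p[:,2]<.053)&(np.ptp(cc,axis=1)<50);p=p[k];print('roll',len(p),np.median(p[:,2]),(p.max(0)+p.min(0))/2,np.ptp(p,axis=0))
E
```

```text
(504.1121520996094, 93.3188247680664) (170.7119903564453, 149.79591369628906) 9.203364372253418
318 [0.5082 0.0701 0.0652] 0.06572179105239509
1357 [0.4713 0.1494 0.0824] 0.08200134164050776
215 [0.4341 0.1525 0.1009] 0.10126008386286245
bar ((464.8551940917969, 149.0227508544922), (20.417564392089844, 82.15841674804688), 87.44019317626953)
(301, 126) [0.4955 0.1476 0.0868]
(314, 182) [0.5076 0.0906 0.0495]
(316, 221) [0.5098 0.0477 0.0506]
(315, 203) [0.5087 0.0712 0.0684]
(314, 176) [0.5076 0.0965 0.0445]
(316, 227) [0.5099 0.0396 0.0458]
roll 1322 0.04589998411560109 [ 0.44518442 -0.16090549  0.0446458 ] [0.0632067  0.05477889 0.00726126]
```

View pics/w1c.png

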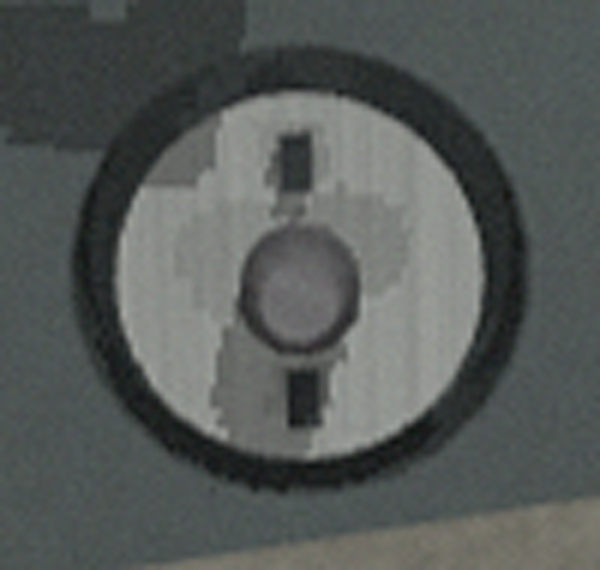

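The dogs lie at about 93° in the world frame, and the spindle is near (0.508, 0.0695). Next I'll look closely at the roll's notches.

Call:
step_arm(motion=[[110,-63,131,0,0,0,0],[110,-63,131,0,0,0,0],[110,-63,131,0,0,0,0],[110,-63,131,0,0,0,0],[110,-63,131,0,0,0,0],[110,-63,131,0,0,0,0]])

```text
time_s: 2.4
eef_pos: [0.4478, -0.0605, 0.1618]
eef_rot: [0.501, 0.5, 0.5, -0.499]
wrist_force: [-0.4, -0.1, -0.3]
opening: 1.001
```

```bash
python3 - <<'E'
from h import *
o,T=pose();print(o['time_s'],T[:3,3].round(4))
im,P=cloud('wrist'); np.savez('c.npz',im=im,P=P)
z=P[...,2]; c=im.astype(int); X,Y=P[...,0],P[...,1]
near=(np.hypot(X-.446,Y+.163)<.045)
v,u=np.where(near&(z>.01));print(u.min(),u.max(),v.min(),v.max())
k=near&(abs(z-.046)<.004)&(np.ptp(c,axis=2)<50);p=P[k];print('roll',k.sum(),np.median(p[:,2]),(p.max(0)+p.min(0))/2,np.ptp(p,axis=0))
u0,u1,v0,v1=u.min()-8,u.max()+8,v.min()-8,min(480,v.max()+8);print(u0,v0)
cv2.imwrite('pics/w2c.png',cv2.resize(im[v0:v1,u0:u1,::-1],None,fx=4,fy=4,interpolation=cv2.INTER_CUBIC))
E
```

```text
2.4 [ 0.4478 -0.0605  0.1618]
277 347 288 367
roll 3007 0.045942312777895455 [ 0.44536838 -0.16600505  0.04506596] [0.06291102 0.06431601 0.00601273]
269 280
```

View pics/w2c.png

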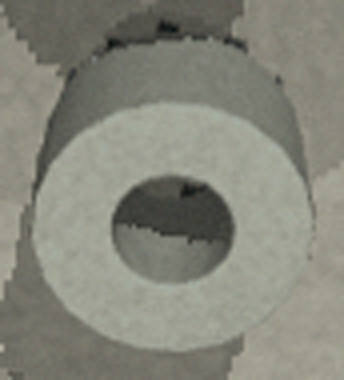

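The crop shows the roll with a dark slot near the top of its near side at crop (167,27), and another seen through the core at about (188,188). I'll unwrap the cylinder to read the slot angle.

```bash
python3 - <<'E'
from h import *
b=np.load('c.npz');im=b['im']
o,T=pose();c=ctrl.camera_info('wrist');M=T@np.array(c['hand_eye']);W=np.linalg.inv(M)
K=np.array([[c['fx'],0,c['cx']],[0,c['fy'],c['cy']],[0,0,1.]])
C=np.array([.4454,-.166])
def unwrap(r,a0,a1,zs):
    A=np.radians(np.linspace(a0,a1,600));Z,AA=np.meshgrid(zs,A,indexing='ij')
    X=np.stack([C[0]+r*np.cos(AA),C[1]+r*np.sin(AA),Z],-1).reshape(-1,3)
    uv=cv2.projectPoints(X,cv2.Rodrigues(W[:3,:3])[0],W[:3,3],K,np.array(c['dist_coeffs']))[0].reshape(len(zs),600,2).astype(np.float32)
    return cv2.remap(im,uv[...,0],uv[...,1],cv2.INTER_LINEAR)
A=unwrap(.032,30,150,np.linspace(.03,-.004,170));B=unwrap(.0135,210,330,np.linspace(.03,-.004,170))
out=np.vstack([A,np.zeros((10,600,3),np.uint8)+255,B]);
for x in range(0,600,50): out[::6,x]=[255,0,0]
cv2.imwrite('pics/unw.png',out[...,::-1])
E
```

```text
(no output)
```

View pics/unw.png

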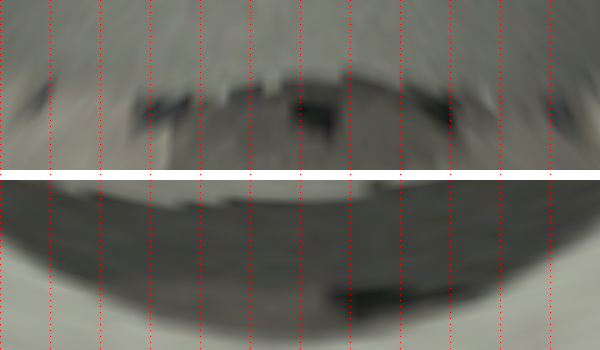

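The unwrapped view is ambiguous, so I'll find the dogs by feel. Now for the grasp.

```bash
python3 -c "
from h import *
row(.4458,-.166,.075,0);row(.4458,-.166,.018,0)"
```

```text
row [ 86.7  -2.2 105.4] [ 0.09  0.04 -0.12]
row [143.7  -2.4 105.4] [ 0.09  0.04 -0.12]
```

Call:
step_arm(motion=[[60,-1,104,0,0,0,0],[60,-1,104,0,0,0,0],[80,-1,104,0,0,0,0],[80,-1,104,0,0,0,0],[110,-1,104,0,0,0,0],[142,-1,104,0,0,0,0],[142,-1,104,0,0,0,0],[142,-1,104,0,0,0,0]])

```text
time_s: 3.45
eef_pos: [0.4469, -0.1655, 0.0202]
eef_rot: [0.501, 0.5, 0.499, -0.5]
wrist_force: [0.0, -0.5, 0.3]
opening: 1.0
```

Call:
step_arm(motion=[[0,0,0,0,0,0,255],[0,0,0,0,0,0,255],[0,0,0,0,0,0,255],[0,0,0,0,0,0,255],[0,0,0,0,0,0,255],[0,0,0,0,0,0,255]])

```text
time_s: 4.2
eef_pos: [0.4452, -0.1652, 0.0184]
eef_rot: [-0.5, -0.5, -0.5, 0.5]
wrist_force: [-0.9, 0.0, -0.1]
opening: -0.001
```

The fingers shut completely, so the grasp missed. I'll look at what happened.

```bash
python3 - <<'E'
from h import *
o,T=pose();print(o)
im,P=cloud('scene');im2,P2=cloud('wrist');im3,P3=cloud('top');np.savez('d.npz',im=im,P=P,im2=im2,P2=P2,im3=im3,P3=P3)
cv2.imwrite('pics/s2.png',np.hstack([cv2.resize(im[100:400,100:500,::-1],(400,300)),cv2.resize(im2[...,::-1],(400,300))]))
E
```

```text
{'time_s': 4.2, 'q': array([-6.06049119e-01,  2.29864665e-01,  1.98419241e+00, -6.49235543e-05,
        9.28147422e-01, -6.05240240e-01]), 'dq': array([0.00047102, 0.00637271, 0.00308471, 0.00157359, 0.00072954,
       0.00168799]), 'joint_efforts': array([-1.67619204e-02, -3.82716072e+01, -2.64931029e+01,  1.46461207e-03,
       -2.20828748e-02,  1.09223463e-04]), 'eef_pos': array([ 0.44518572, -0.16523405,  0.01836081]), 'eef_rot': array([-0.4995979 , -0.50013568, -0.500017  ,  0.50024918]), 'wrist_force': array([-0.94587319,  0.031429  , -0.11712268]), 'torque': array([-0.00112527, -0.04695764,  0.03401417]), 'opening': -0.0009986951186152415}
```

View pics/s2.png

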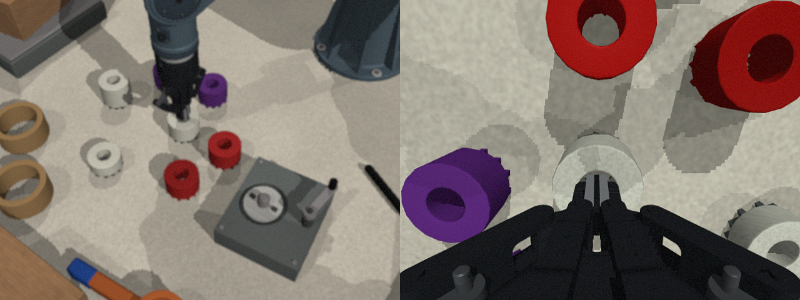

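```bash
python3 - <<'E'
from h import *
d=np.load('d.npz')
for I,Pn in (('im','P'),('im2','P2'),('im3','P3')):
    im,P=d[I].astype(int),d[Pn]
    k=(np.hypot(P[...,0]-.446,P[...,1]+.16)<.07)&(abs(P[...,2]-.046)<.006)&(np.ptp(im,axis=2)<35)&(im.mean(2)>90)
    p=P[k];
    if len(p)>20: print(I,len(p),np.median(p,0).round(4),np.percentile(p,1,axis=0).round(4),np.percentile(p,99,axis=0).round(4))
P,im=d['P2'],d['im2']
for u,v in ((317,285),(317,292),(317,300),(325,285),(316,270),(316,320),(330,290)): print(u,v,im[v,u],P[v,u].round(4))
cv2.imwrite('pics/w3c.png',cv2.resize(im[200:370,220:420,::-1],None,fx=4,fy=3.5,interpolation=cv2.INTER_CUBIC))
E
```

```text
im 425 [ 0.4582 -0.1548  0.0451] [ 0.4176 -0.193   0.0406] [ 0.4786 -0.1341  0.0491]
im2 9017 [ 0.4455 -0.1526  0.0459] [ 0.4151 -0.1803  0.0416] [ 0.475  -0.1348  0.0479]
im3 99 [ 0.4334 -0.1426  0.0468] [ 0.4169 -0.1558  0.0414] [ 0.4571 -0.134   0.0503]
317 285 [21 12 16] [ 0.4455 -0.1541  0.0547]
317 292 [15 10  7] [ 0.4454 -0.1541  0.0615]
317 300 [20 16 19] [ 0.4454 -0.1542  0.0681]
325 285 [108 108 109] [ 0.4486 -0.1539  0.0554]
316 270 [152 154 140] [ 0.4451 -0.1512  0.0459]
316 320 [27 30 31] [ 0.4449 -0.1551  0.081 ]
330 290 [106 111 109] [ 0.4504 -0.1542  0.0593]
```

View pics/w3c.png

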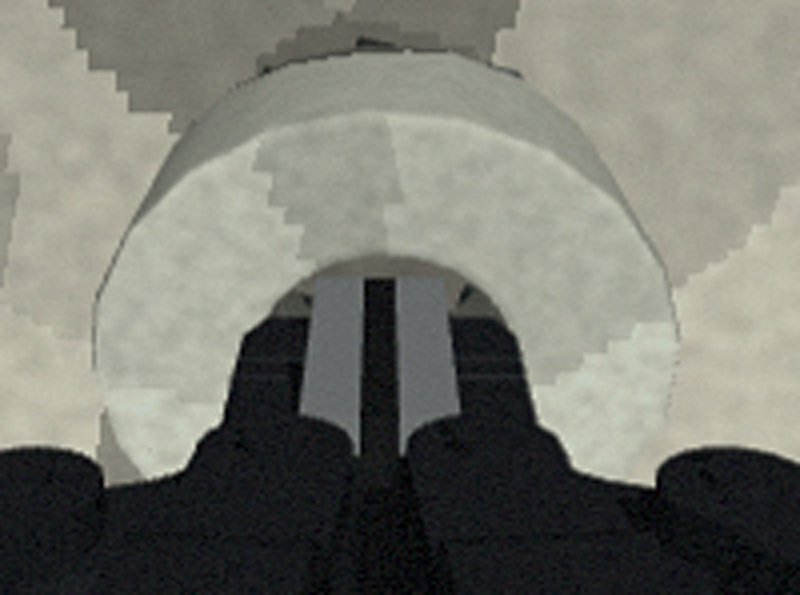

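The roll hasn't moved: its centre is still at about (0.4455, -0.166). The shut fingertips are inside its core. I'll raise them and try again slowly.

Call:
step_arm(motion=[[-20,0,0,0,0,0,255],[-45,0,0,0,0,0,255],[-62,0,0,0,0,0,255],[-62,0,0,0,0,0,0],[-62,0,0,0,0,0,0],[-62,0,0,0,0,0,0],[-62,0,0,0,0,0,0],[-62,0,0,0,0,0,0],[-62,0,0,0,0,0,0]])

```text
time_s: 5.48
eef_pos: [0.4454, -0.1653, 0.0803]
eef_rot: [-0.5, -0.5, -0.5, 0.5]
wrist_force: [0.8, 0.3, 0.4]
opening: 0.999
```

```bash
python3 - <<'E'
from h import *
o,T=pose();print(o['time_s'],T[:3,3].round(4),o['opening'])
im,P=cloud('wrist');np.savez('e.npz',im=im,P=P)
z=P[...,2]
k=(np.hypot(P[...,0]-.446,P[...,1]+.16)<.07)&(abs(z-.046)<.005)&(np.ptp(im.astype(int),axis=2)<35)&(im.mean(2)>90);p=P[k];print(k.sum(),np.percentile(p,1,axis=0).round(4),np.percentile(p,99,axis=0).round(4))
cv2.imwrite('pics/w4.png',im[...,::-1])
E
```

```text
5.475 [ 0.4454 -0.1653  0.0803] 0.9991787389710274
7013 [ 0.4155 -0.1952  0.0424] [ 0.4747 -0.1353  0.0474]
```

View pics/w4.png

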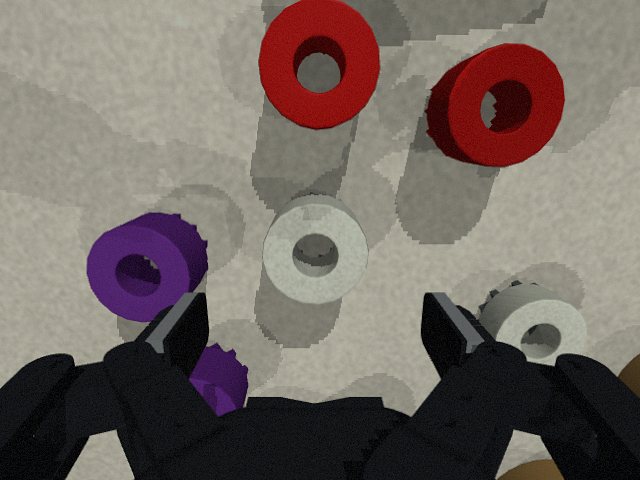

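```bash
python3 - <<'E'
from h import *
d=np.load('d.npz');P,im=d['P2'],d['im2']
for u in (311,324): print([ (v,P[v,u].round(4).tolist(),im[v,u].tolist()) for v in range(272,300,3)])
e=np.load('e.npz');P,im=e['P'],e['im']
for (u0,u1) in ((140,212),(420,490)):
    p=P[285:355,u0:u1].reshape(-1,3);p=p[p[:,2]>.06];print(len(p),p[p[:,2]<np.percentile(p[:,2],3)].mean(0).round(4),p.min(0).round(4),p.max(0).round(4))
c=ctrl.camera_info('wrist');print({k:c[k] for k in('fx','fy','cx','cy')})
E
```

```text
[(272, [0.443, -0.1523, 0.0453], [128, 129, 121]), (275, [0.4425, -0.1717, 0.0001], [103, 98, 90]), (278, [0.4425, -0.1735, 0.0002], [101, 100, 92]), (281, [0.443, -0.1541, 0.0507], [11, 16, 14]), (284, [0.4431, -0.1538, 0.0544], [6, 10, 16]), (287, [0.4431, -0.1541, 0.0567], [14, 10, 15]), (290, [0.4431, -0.1541, 0.0596], [22, 23, 21]), (293, [0.4431, -0.1542, 0.0621], [10, 11, 15]), (296, [0.4432, -0.1538, 0.0656], [13, 7, 13]), (299, [0.4432, -0.1537, 0.0683], [16, 12, 11])]
[(272, [0.4484, -0.1521, 0.0458], [159, 163, 152]), (275, [0.4497, -0.1713, 0.0012], [95, 94, 84]), (278, [0.4498, -0.1736, -0.0], [98, 95, 84]), (281, [0.4483, -0.1538, 0.0514], [104, 109, 111]), (284, [0.4482, -0.1539, 0.0542], [104, 107, 108]), (287, [0.4482, -0.1538, 0.0575], [102, 104, 104]), (290, [0.4481, -0.1538, 0.0603], [104, 107, 109]), (293, [0.4481, -0.1544, 0.0618], [103, 107, 108]), (296, [0.448, -0.1543, 0.0645], [102, 106, 107]), (299, [0.4479, -0.1544, 0.0668], [102, 107, 109])]
3297 [ 0.4019 -0.1651  0.1206] [ 0.3881 -0.1766  0.119 ] [ 0.4027 -0.1525  0.1661]
3284 [ 0.4877 -0.1654  0.1208] [ 0.4866 -0.1766  0.1184] [ 0.5015 -0.1522  0.1656]
{'fx': 359.59925781047565, 'fy': 359.59925781047565, 'cx': 314.40194341333756, 'cy': 235.87841976193556}
```

The wrist depth shows the real fingertips sit about 31 mm behind the reported TCP when shut and 40 mm when open. They closed just above the roll, so I'll go that much lower.

Call:
step_arm(motion=[[50,0,0,0,0,0,0],[75,0,0,0,0,0,0],[92,0,0,0,0,0,0],[92,0,0,0,0,0,0],[92,0,0,0,0,0,255],[92,0,0,0,0,0,255],[92,0,0,0,0,0,255],[92,0,0,0,0,0,255],[92,0,0,0,0,0,255]])

```text
time_s: 6.65
eef_pos: [0.4464, -0.166, -0.01]
eef_rot: [0.501, 0.5, 0.499, -0.5]
wrist_force: [-2.0, 0.6, 5.2]
opening: 0.726
```

Call:
step_arm(motion=[[-15,0,0,0,0,0,255],[-40,0,0,0,0,0,255],[-80,0,0,0,0,0,255],[-112,0,0,0,0,0,255],[-112,0,0,0,0,0,255],[-112,0,0,0,0,0,255]])

```text
time_s: 7.4
eef_pos: [0.4451, -0.1651, 0.1003]
eef_rot: [-0.5, -0.5, -0.5, 0.5]
wrist_force: [-0.7, 1.0, -1.8]
opening: 0.723
```

```bash
python3 - <<'E'
from h import *
o,T=pose();print(o['time_s'],T[:3,3].round(4),o['opening'],o['wrist_force'])
im,P=cloud('wrist');np.savez('f.npz',im=im,P=P);x,y,z=T[:3,3]
k=(np.hypot(P[...,0]-x,P[...,1]-y)<.045)&(np.ptp(im.astype(int),axis=2)<35)&(im.mean(2)>90)&(P[...,2]>.1)
p=P[k];print(k.sum(),np.median(p[:,2]))
h=np.median(p[:,2]);p=p[abs(p[:,2]-h)<.004];print(np.percentile(p,1,axis=0).round(4),np.percentile(p,99,axis=0).round(4))
row(.509,.0696,.1,0)
E
```

```text
7.4 [ 0.4451 -0.1651  0.1003] 0.723002987784753 [-0.66489772  0.95097272 -1.77663003]
23563 0.15610564747995376
[ 0.414  -0.1907  0.1528] [ 0.4747 -0.1344  0.1578]
row [-2.000e-01  6.410e+01 -2.345e+02] [-0.05 -0.06  0.08]
```

Call:
step_arm(motion=[[0,64,-235,0,0,0,255],[0,64,-235,0,0,0,255],[0,64,-235,0,0,0,255],[0,64,-235,0,0,0,255],[0,64,-235,0,0,0,255],[0,64,-235,0,0,0,255],[0,64,-235,0,0,0,255]])

```text
time_s: 8.32
eef_pos: [0.5091, 0.0684, 0.0998]
eef_rot: [-0.499, -0.5, -0.5, 0.501]
wrist_force: [-0.0, 0.1, -1.6]
opening: 0.723
```

```bash
python3 - <<'E'
from h import *
o,T=pose();print(o['time_s'],T[:3,3].round(4),o['opening'],o['wrist_force'])
im,P=cloud('wrist');x,y,z=T[:3,3]
# spindle seen through core? and hinge rect check
k=(np.hypot(P[...,0]-x,P[...,1]-y)<.02)&(P[...,2]<.075);print(k.sum(),P[k].mean(0) if k.any() else'')
k=(P[...,2]>.097)&(P[...,2]<.106)&(np.hypot(P[...,0]-.434,P[...,1]-.153)<.03);print('knob',k.sum(),P[k].mean(0))
k=(P[...,2]>.076)&(P[...,2]<.09)&(np.hypot(P[...,0]-.48,P[...,1]-.15)<.06);print('bar',cv2.minAreaRect((P[k][:,:2]*1000).astype(np.float32)))
cv2.imwrite('pics/w5.png',im[...,::-1])
E
```

```text
8.325 [0.5091 0.0684 0.0998] 0.7229213052764573 [-0.03201235  0.07606759 -1.55048689]
369 [0.50983034 0.08369516 0.04540616]
knob 909 [0.43429651 0.15288625 0.10102217]
bar ((465.02313232421875, 148.93333435058594), (21.55787467956543, 82.04013061523438), 87.28771209716797)
```

View pics/w5.png

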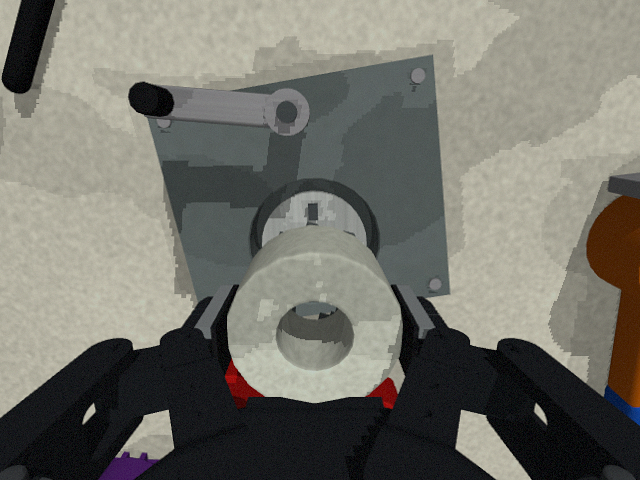

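The roll is held above the spindle and the upper dog shows at (312,212). Descending over the spindle.

Call:
step_arm(motion=[[15,0,0,0,0,0,255],[28,0,0,0,0,0,255],[36,0,0,0,0,0,255],[40,0,0,0,0,0,255],[44,0,0,0,0,0,255],[48,0,0,0,0,0,255],[52,0,0,0,0,0,255],[52,0,0,0,0,0,255]])

```text
time_s: 9.38
eef_pos: [0.5095, 0.0696, 0.0482]
eef_rot: [-0.5, -0.5, -0.5, 0.5]
wrist_force: [0.2, 0.3, -1.6]
opening: 0.722
```

Call:
step_arm(motion=[[3,0,0,0,0,0,255],[5,0,0,0,0,0,255],[6,0,0,0,0,0,255],[6,0,0,0,0,0,255]])

```text
time_s: 9.88
eef_pos: [0.5096, 0.0696, 0.0424]
eef_rot: [-0.5, -0.5, -0.5, 0.5]
wrist_force: [-0.4, -0.2, -1.4]
opening: 0.726
```

Call:
step_arm(motion=[[1,0,0,0,0,0,255],[1,0,0,0,0,0,255]])

```text
time_s: 10.12
eef_pos: [0.5097, 0.0696, 0.0415]
eef_rot: [-0.5, -0.5, -0.5, 0.5]
wrist_force: [0.2, 0.3, -1.8]
opening: 0.724
```

Call:
step_arm(motion=[[1,0,0,0,0,0,255],[1,0,0,0,0,0,255]])

```text
time_s: 10.38
eef_pos: [0.5096, 0.0696, 0.0404]
eef_rot: [-0.5, -0.5, -0.5, 0.5]
wrist_force: [-0.1, 0.4, -1.5]
opening: 0.727
```

Call:
step_arm(motion=[[0.7,0,0,0,0,0,255],[0.7,0,0,0,0,0,255]])

```text
time_s: 10.62
eef_pos: [0.5098, 0.0696, 0.0399]
eef_rot: [0.5, 0.5, 0.5, -0.5]
wrist_force: [-0.5, 0.0, 0.5]
opening: 0.722
```

Call:
step_arm(motion=[[0.7,0,0,0,0,0,255],[0.7,0,0,0,0,0,255]])

```text
time_s: 10.88
eef_pos: [0.5098, 0.0696, 0.0398]
eef_rot: [0.5, 0.5, 0.5, -0.5]
wrist_force: [-2.6, 0.0, 6.8]
opening: 0.721
```

Call:
step_arm(motion=[[0.5,0,0,0,0,0,255],[0.5,0,0,0,0,0,255]])

```text
time_s: 11.12
eef_pos: [0.5099, 0.0696, 0.0395]
eef_rot: [0.5, 0.5, 0.5, -0.5]
wrist_force: [-4.5, -0.2, 9.5]
opening: 0.725
```

It contacts at eef z 0.0398, which means it is on top of the dogs. I'll back off a little and turn.

Call:
step_arm(motion=[[-0.4,0,0,3,0,0,255],[-0.4,0,0,6,0,0,255],[-0.4,0,0,9,0,0,255],[-0.4,0,0,9,0,0,255]])

```text
time_s: 11.62
eef_pos: [0.5105, 0.0694, 0.0397]
eef_rot: [0.46, 0.538, 0.459, -0.537]
wrist_force: [-0.0, -0.2, 4.7]
opening: 0.724
```

Call:
step_arm(motion=[[0,0,0,3,0,0,255],[0,0,0,6,0,0,255],[0,0,0,9,0,0,255],[0,0,0,9,0,0,255]])

```text
time_s: 12.12
eef_pos: [0.5106, 0.0694, 0.0397]
eef_rot: [0.416, 0.572, 0.415, -0.571]
wrist_force: [-0.1, -0.9, 5.3]
opening: 0.72
```

Call:
step_arm(motion=[[0,0,0,3,0,0,255],[0,0,0,6,0,0,255],[0,0,0,9,0,0,255],[0,0,0,9,0,0,255]])

```text
time_s: 12.62
eef_pos: [0.5106, 0.0694, 0.0397]
eef_rot: [0.37, 0.603, 0.369, -0.602]
wrist_force: [0.5, -0.3, 5.9]
opening: 0.724
```

Call:
step_arm(motion=[[0,0,0,3,0,0,255],[0,0,0,6,0,0,255],[0,0,0,8,0,0,255],[0,0,0,8,0,0,255]])

```text
time_s: 13.12
eef_pos: [0.5106, 0.0694, 0.0397]
eef_rot: [0.327, 0.628, 0.326, -0.627]
wrist_force: [-1.0, 0.3, 5.8]
opening: 0.722
```

Call:
step_arm(motion=[[0,0,0,3,0,0,255],[0,0,0,6,0,0,255],[0,0,0,8,0,0,255],[0,0,0,8,0,0,255]])

```text
time_s: 13.62
eef_pos: [0.5106, 0.0694, 0.0397]
eef_rot: [0.283, 0.649, 0.282, -0.648]
wrist_force: [0.1, -0.1, 5.6]
opening: 0.722
```

Call:
step_arm(motion=[[0,0,0,3,0,0,255],[0,0,0,6,0,0,255],[0,0,0,8,0,0,255],[0,0,0,8,0,0,255]])

```text
time_s: 14.12
eef_pos: [0.5106, 0.0694, 0.0397]
eef_rot: [0.237, 0.667, 0.236, -0.666]
wrist_force: [-0.3, -0.3, 5.3]
opening: 0.725
```

Call:
step_arm(motion=[[0,0,0,3,0,0,255],[0,0,0,6,0,0,255],[0,0,0,8,0,0,255],[0,0,0,8,0,0,255]])

```text
time_s: 14.62
eef_pos: [0.5107, 0.0694, 0.0396]
eef_rot: [0.189, 0.682, 0.189, -0.681]
wrist_force: [0.7, -0.4, 5.8]
opening: 0.726
```

Call:
step_arm(motion=[[0,0,0,3,0,0,255],[0,0,0,6,0,0,255],[0,0,0,8,0,0,255],[0,0,0,8,0,0,255]])

```text
time_s: 15.12
eef_pos: [0.5107, 0.0694, 0.0394]
eef_rot: [0.141, 0.694, 0.141, -0.692]
wrist_force: [3.2, -0.8, 3.4]
opening: 0.719
```

Call:
step_arm(motion=[[0,0,0,3,0,0,255],[0,0,0,6,0,0,255],[0,0,0,8,0,0,255],[0,0,0,8,0,0,255]])

```text
time_s: 15.62
eef_pos: [0.5085, 0.0697, 0.0382]
eef_rot: [-0.092, -0.7, -0.092, 0.702]
wrist_force: [-0.9, -0.7, -2.2]
opening: 0.728
```

Call:
step_arm(motion=[[0,0,0,3,0,0,255],[0,0,0,6,0,0,255],[0,0,0,8,0,0,255],[0,0,0,8,0,0,255]])

```text
time_s: 16.12
eef_pos: [0.5104, 0.0696, 0.0394]
eef_rot: [0.043, 0.706, 0.043, -0.705]
wrist_force: [2.3, 0.3, 2.8]
opening: 0.722
```

At about -76° of yaw the force dropped to the free-hanging value, so the slot is there. Going back to it and descending.

Call:
step_arm(motion=[[0,0,0,-4,0,0,255],[0,0,0,-8,0,0,255],[0,0,0,-8,0,0,255],[0,0,0,-8,0,0,255]])

```text
time_s: 16.62
eef_pos: [0.5095, 0.0696, 0.0389]
eef_rot: [-0.092, -0.701, -0.092, 0.701]
wrist_force: [0.3, 0.2, -1.4]
opening: 0.724
```

Call:
step_arm(motion=[[1,0,0,0,0,0,255],[1.5,0,0,0,0,0,255],[1.5,0,0,0,0,0,255]])

```text
time_s: 17.0
eef_pos: [0.5096, 0.0696, 0.0374]
eef_rot: [-0.092, -0.701, -0.092, 0.701]
wrist_force: [0.6, 0.1, -1.6]
opening: 0.725
```

Call:
step_arm(motion=[[1,0,0,0,0,0,255],[2,0,0,0,0,0,255],[2,0,0,0,0,0,255]])

```text
time_s: 17.38
eef_pos: [0.5096, 0.0696, 0.0354]
eef_rot: [-0.092, -0.701, -0.092, 0.701]
wrist_force: [0.6, 0.2, -2.4]
opening: 0.723
```

Call:
step_arm(motion=[[0.5,0,0,0,0,0,255],[1,0,0,0,0,0,255],[1,0,0,0,0,0,255]])

```text
time_s: 17.75
eef_pos: [0.5098, 0.0696, 0.0348]
eef_rot: [0.092, 0.701, 0.092, -0.701]
wrist_force: [-1.6, 0.6, 1.8]
opening: 0.722
```

It seated exactly 5 mm lower, over the dogs. Now I'll press it down 20 mm.

Call:
step_arm(motion=[[2,0,0,0,0,0,255],[4,0,0,0,0,0,255],[6,0,0,0,0,0,255],[8,0,0,0,0,0,255],[8,0,0,0,0,0,255]])

```text
time_s: 18.38
eef_pos: [0.5099, 0.0696, 0.0273]
eef_rot: [0.092, 0.701, 0.092, -0.701]
wrist_force: [-4.2, -0.1, 7.9]
opening: 0.726
```

Call:
step_arm(motion=[[2,0,0,0,0,0,255],[4,0,0,0,0,0,255],[6,0,0,0,0,0,255],[8,0,0,0,0,0,255],[10,0,0,0,0,0,255],[10,0,0,0,0,0,255]])

```text
time_s: 19.12
eef_pos: [0.5099, 0.0696, 0.0173]
eef_rot: [0.092, 0.701, 0.092, -0.701]
wrist_force: [-2.4, 0.1, 7.4]
opening: 0.723
```

Call:
step_arm(motion=[[1,0,0,0,0,0,255],[2,0,0,0,0,0,255],[2.5,0,0,0,0,0,255],[2.5,0,0,0,0,0,255]])

```text
time_s: 19.62
eef_pos: [0.5099, 0.0696, 0.0149]
eef_rot: [0.092, 0.701, 0.092, -0.701]
wrist_force: [-4.0, 0.2, 9.5]
opening: 0.726
```

Call:
step_arm(motion=[[0.5,0,0,0,0,0,255],[0.5,0,0,0,0,0,255]])

```text
time_s: 19.88
eef_pos: [0.51, 0.0695, 0.0148]
eef_rot: [0.092, 0.701, 0.092, -0.701]
wrist_force: [-6.5, -0.1, 13.9]
opening: 0.724
```

Call:
step_arm(motion=[[0.6,0,0,0,0,0,255],[0.6,0,0,0,0,0,255],[0.6,0,0,0,0,0,255]])

```text
time_s: 20.25
eef_pos: [0.5101, 0.0696, 0.0147]
eef_rot: [0.092, 0.701, 0.092, -0.701]
wrist_force: [-7.5, -0.1, 18.6]
opening: 0.721
```

The hard stop shows at a drop of about 20.1 mm with the force rising, so the roll is home. Releasing and lifting off.

Call:
step_arm(motion=[[-0.8,0,0,0,0,0,255],[-0.8,0,0,0,0,0,0],[-0.8,0,0,0,0,0,0],[-0.8,0,0,0,0,0,0],[-0.8,0,0,0,0,0,0],[-20,0,0,0,0,0,0],[-60,0,0,0,0,0,0],[-110,0,0,0,0,0,0],[-110,0,0,0,0,0,0],[-110,0,0,0,0,0,0]])

```text
time_s: 21.5
eef_pos: [0.5094, 0.0696, 0.1225]
eef_rot: [-0.092, -0.701, -0.092, 0.701]
wrist_force: [-0.4, 0.1, -0.8]
opening: 1.002
```

```bash
python3 - <<'E'
from h import *
o,T=pose();print(o['time_s'],T[:3,3].round(4),o['opening'])
for n in('wrist','top','scene'):
    im,P=cloud(n)
    k=(np.hypot(P[...,0]-.509,P[...,1]-.069)<.045)&(P[...,2]>.064)&(P[...,2]<.1)&(np.ptp(im.astype(int),axis=2)<35)&(im.mean(2)>90);p=P[k]
    if len(p): print(n,len(p),np.median(p[:,2]).round(4),np.percentile(p,[2,98],axis=0).round(4).tolist())
    k=(P[...,2]>.096)&(P[...,2]<.107)&(np.hypot(P[...,0]-.434,P[...,1]-.153)<.03);print('knob',k.sum(),P[k].mean(0).round(4))
    k=(P[...,2]>.071)&(P[...,2]<.09)&(np.hypot(P[...,0]-.4965,P[...,1]-.148)<.012);print('hinge',k.sum(),P[k].mean(0).round(4))
E
```

```text
21.5 [0.5094 0.0696 0.1225] 1.0023583137146077
wrist 6459 0.0707 [[0.4812, 0.0414, 0.0662], [0.5386, 0.0982, 0.0721]]
knob 0 [nan nan nan]
hinge 1207 [0.4969 0.1468 0.0831]
top 194 0.072 [[0.4823, 0.0393, 0.0667], [0.5299, 0.0606, 0.0759]]
knob 0 [nan nan nan]
hinge 96 [0.4951 0.1481 0.0849]
scene 935 0.0702 [[0.4822, 0.0424, 0.0647], [0.5412, 0.0996, 0.0727]]
knob 56 [0.4363 0.1536 0.1003]
hinge 178 [0.4988 0.1491 0.0823]<stdin>:7: RuntimeWarning: Mean of empty slice.
  ret = um.true_divide(
```

The roll top measures 70.7 mm, so it is home. Next is the knob: above it with the jaws tangential (yaw -93.5°), then grip it and swing.

```bash
python3 -c "
from h import *
row(.4352,.1533,.1225,-93.5)"
```

```text
row [ -0.9 -99.7  49.2] [18.45  0.17  0.03]
```

Call:
step_arm(motion=[[0,-50,25,9,0,0,0],[0,-100,49,18.5,0,0,0],[0,-100,49,18.5,0,0,0],[0,-100,49,18.5,0,0,0],[30,-100,49,18.5,0,0,0],[60,-100,49,18.5,0,0,0],[69,-100,49,18.5,0,0,0],[69,-100,49,18.5,0,0,0]])

```text
time_s: 22.65
eef_pos: [0.4367, 0.1529, 0.0535]
eef_rot: [0.022, -0.706, 0.022, 0.707]
wrist_force: [-0.5, 0.1, 0.8]
opening: 1.001
```

```bash
python3 - <<'E'
from h import *
o,T=pose();print(o['time_s'],T[:3,3].round(4),o['wrist_force'])
row(.4352,.1533,.0535,-93.5)
im,P=cloud('wrist')
k=(P[...,2]>.097)&(P[...,2]<.106)&(np.hypot(P[...,0]-.434,P[...,1]-.153)<.014);p=P[k];print('knob',k.sum(),p.mean(0).round(4),p.min(0).round(4),p.max(0).round(4))
cv2.imwrite('pics/w6.png',im[...,::-1])
E
```

```text
22.65 [0.4367 0.1529 0.0535] [-0.5287159   0.10261513  0.82416771]
row [ 0.  -0.3  1.5] [-0.08  0.08 -0.02]
knob 1061 [0.4346 0.1528 0.101 ] [0.4262 0.146  0.0971] [0.4408 0.1598 0.1032]
```

View pics/w6.png

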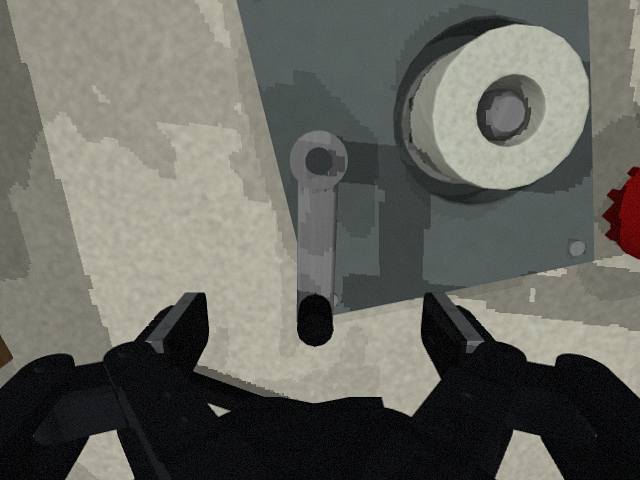

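The knob at (315,320) is centred between the open pads, and the roll sits home on the spindle at (510,110). Gripping the knob.

Call:
step_arm(motion=[[0,0,0,0,0,0,255],[0,0,0,0,0,0,255],[0,0,0,0,0,0,255],[0,0,0,0,0,0,255],[0,0,0,0,0,0,255],[0,0,0,0,0,0,255]])

```text
time_s: 23.45
eef_pos: [0.4366, 0.1535, 0.0543]
eef_rot: [-0.022, 0.707, -0.022, -0.707]
wrist_force: [-0.6, -0.9, 6.1]
opening: 0.147
```

```bash
python3 - <<'E'
from h import *
o,T=pose();print(o['time_s'],T[:3,3].round(4),o['wrist_force'],o['opening'])
H=np.array([.4968,.1486]);K=np.array([.4352,.1533])
d=K-H;print(np.hypot(*d),np.degrees(np.arctan2(d[1],d[0])))
# radial offset of tool from hinge is e; arc about H by angle a: express in tool axes
p=T[:3,3]
for a in (4,8,12,16,20,24,28,32,36,40,60,80,99,101,103,105,107):
    Ra=R.from_euler('z',a,degrees=True).as_matrix(); h=np.r_[H,p[2]]
    n=h+Ra@(np.r_[K,p[2]]-h)-np.r_[K,p[2]]
    print(a,(T[:3,:3].T@n*1000).round(1))
E
```

```text
23.45 [0.4366 0.1535 0.0543] [-0.64564964 -0.8623394   6.05735029] 0.14734206711325762
0.061779041753656276 175.63685999084822
4 [ 0.   4.3 -0.1]
8 [ 0.   8.6 -0.5]
12 [ 0.  12.9 -1.2]
16 [ 0.  17.1 -2.1]
20 [ 0.  21.2 -3.4]
24 [ 0.  25.2 -5. ]
28 [ 0.  29.1 -6.8]
32 [ 0.  32.9 -8.9]
36 [  0.   36.5 -11.3]
40 [  0.   39.9 -13.9]
60 [  0.   53.9 -30.1]
80 [  0.   61.6 -50.2]
99 [  0.   62.  -70.6]
101 [  0.   61.7 -72.7]
103 [  0.   61.3 -74.8]
105 [  0.   60.8 -76.9]
107 [  0.   60.2 -79. ]
```

The knob is held (12.5 mm opening). I'll raise 1.5 mm off the bar and swing.

Call:
step_arm(motion=[[-1.5,0,0,0,0,0,255],[-1.5,4.3,-0.1,-4,0,0,255],[-1.5,8.6,-0.5,-8,0,0,255],[-1.5,12.9,-1.2,-12,0,0,255],[-1.5,17.1,-2.1,-16,0,0,255],[-1.5,17.1,-2.1,-16,0,0,255]])

```text
time_s: 24.2
eef_pos: [0.4375, 0.1362, 0.0547]
eef_rot: [-0.076, -0.703, -0.076, 0.703]
wrist_force: [4.1, -0.3, -11.0]
opening: 0.144
```

Call:
step_arm(motion=[[0.7,4.3,-0.1,-4,0,0,255],[0.7,8.6,-0.5,-8,0,0,255],[0.7,12.9,-1.2,-12,0,0,255],[0.7,17.1,-2.1,-16,0,0,255],[0.7,21.2,-3.4,-20,0,0,255],[0.7,25.2,-5,-24,0,0,255],[0.7,29.1,-6.8,-28,0,0,255],[0.7,32.9,-8.9,-32,0,0,255],[0.7,36.5,-11.3,-36,0,0,255],[0.7,36.5,-11.3,-36,0,0,255]])

```text
time_s: 25.45
eef_pos: [0.4561, 0.1036, 0.0545]
eef_rot: [-0.289, -0.645, -0.29, 0.645]
wrist_force: [0.2, 3.7, -1.9]
opening: 0.141
```

Call:
step_arm(motion=[[0,4.3,-0.1,-4,0,0,255],[0,8.6,-0.5,-8,0,0,255],[0,12.9,-1.2,-12,0,0,255],[0,17.1,-2.1,-16,0,0,255],[0,21.2,-3.4,-20,0,0,255],[0,25.2,-5,-24,0,0,255],[0,29.1,-6.8,-28,0,0,255],[0,32.9,-8.9,-32,0,0,255],[0,36.5,-11.3,-36,0,0,255],[0,36.5,-11.3,-36,0,0,255]])

```text
time_s: 26.7
eef_pos: [0.4902, 0.0886, 0.0545]
eef_rot: [-0.474, -0.524, -0.476, 0.524]
wrist_force: [-2.3, 4.8, -0.0]
opening: 0.142
```

Call:
step_arm(motion=[[0,4.3,-0.1,-4,0,0,255],[0,8.6,-0.5,-8,0,0,255],[0,12.9,-1.2,-12,0,0,255],[0,12.9,-1.2,-12,0,0,255]])

```text
time_s: 27.2
eef_pos: [0.5028, 0.0888, 0.0544]
eef_rot: [0.526, 0.471, 0.528, -0.472]
wrist_force: [-2.8, 5.8, 1.5]
opening: 0.145
```

Call:
step_arm(motion=[[0,1.1,0,-1,0,0,255],[0,2.2,0,-2,0,0,255],[0,3.2,-0.1,-3,0,0,255],[0,3.2,-0.1,-3,0,0,255]])

```text
time_s: 27.7
eef_pos: [0.5053, 0.0891, 0.0544]
eef_rot: [0.538, 0.457, 0.541, -0.458]
wrist_force: [-5.8, 3.9, 3.4]
opening: 0.143
```

Call:
step_arm(motion=[[0,1,0,0,0,0,255],[0,1,0,0,0,0,255]])

```text
time_s: 27.95
eef_pos: [0.5053, 0.0891, 0.0543]
eef_rot: [0.537, 0.456, 0.541, -0.459]
wrist_force: [-9.5, 3.8, 7.0]
opening: 0.148
```

Call:
step_arm(motion=[[0,1,0,0,0,0,255],[0,1,0,0,0,0,255]])

```text
time_s: 28.2
eef_pos: [0.5053, 0.0891, 0.0542]
eef_rot: [0.537, 0.456, 0.542, -0.459]
wrist_force: [-12.3, 2.5, 10.1]
opening: 0.142
```

It's at the stop: the force rises with no further motion. Easing off, releasing and lifting away.

Call:
step_arm(motion=[[-0.8,-1.5,0,0,0,0,255],[-0.8,-1.5,0,0,0,0,0],[-0.8,-1.5,0,0,0,0,0],[-0.8,-1.5,0,0,0,0,0],[-0.8,-1.5,0,0,0,0,0],[-0.8,-1.5,0,0,0,0,0],[-40,-1.5,0,0,0,0,0],[-90,-1.5,0,0,0,0,0],[-90,-1.5,0,0,0,0,0]])

```text
time_s: 29.32
eef_pos: [0.5113, 0.0877, 0.1492]
eef_rot: [0.542, 0.459, 0.537, -0.455]
wrist_force: [0.0, 0.4, -0.1]
opening: 1.003
```

Call:
step_arm(motion=[[-30,0,-60,0,0,0,0],[-30,0,-60,0,0,0,0],[-30,0,-60,0,0,0,0]])

```text
time_s: 29.7
eef_pos: [0.4976, 0.1472, 0.1739]
eef_rot: [0.54, 0.456, 0.54, -0.457]
wrist_force: [-0.7, -1.3, 0.2]
opening: 1.0
```

```bash
python3 - <<'E'
from h import *
o,T=pose();print(o['time_s'],T[:3,3].round(4),o['wrist_force'])
for n in ('wrist','scene','top'):
    im,P=cloud(n)
    k=(P[...,2]>.096)&(P[...,2]<.107)&(np.hypot(P[...,0]-.506,P[...,1]-.088)<.02)
    p=P[k]
    if len(p): d=p.mean(0)[:2]-[.4968,.1486];print(n,'knob',len(p),p.mean(0).round(4),np.degrees(np.arctan2(*d[::-1]))%360)
    k=(np.hypot(P[...,0]-.5096,P[...,1]-.0696)<.034)&(P[...,2]>.066)&(P[...,2]<.0765);p=P[k]
    if len(p): print('roll',len(p),np.median(p[:,2]).round(4))
    if n!='wrist':
        for x,y in ((.6,-.231),(.4645,-.3375)):
            q=P[(np.hypot(P[...,0]-x,P[...,1]-y)<.035)&(P[...,2]>.03)];print(n,len(q),((q.max(0)+q.min(0))/2).round(3)) if len(q) else 0
    if n=='wrist': cv2.imwrite('pics/w7.png',im[...,::-1])
E
```

```text
29.7 [0.4976 0.1472 0.1739] [-0.6716583  -1.31222384  0.1712281 ]
wrist knob 286 [0.5048 0.0881 0.1008] 277.53033312587013
roll 3021 0.0708
scene knob 62 [0.5079 0.0878 0.1004] 280.3600678320429
roll 731 0.0702
scene 620 [ 0.601 -0.232  0.034]
scene 812 [ 0.465 -0.337  0.046]
top knob 38 [0.5062 0.0865 0.1027] 278.5854201065502
roll 567 0.072
top 547 [ 0.6   -0.231  0.036]
top 764 [ 0.464 -0.337  0.049]
```

View pics/w7.png

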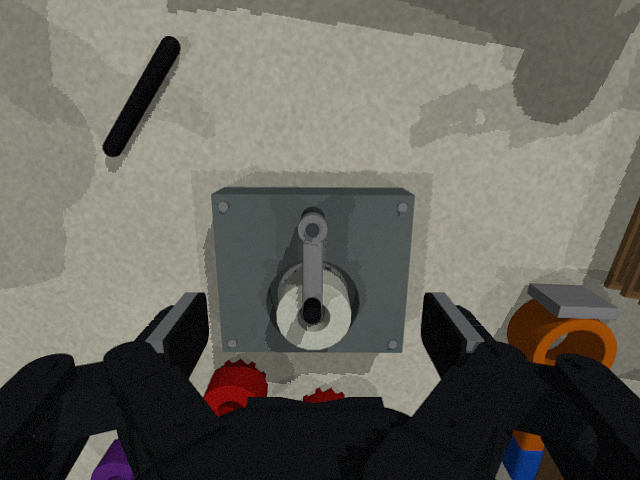

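The lock arm points from the hinge at (313,228) over the spindle, with the knob at (313,312). The roll top is at 70.8 mm and the other rolls haven't moved. Handing in.

```bash
python3 -c "
from bench import ctrl
print(ctrl.hand_in())"
```

```text
the job is handed in; nothing more can be done
None
```

The medium roll is loaded and fully home in the unwinder, the lock arm is swung round to its stop over it, and the job was handed in at about 30 s.

- **Seating:** I set the roll on the spindle and turned it under about 5 N. At about 76° it dropped over the dogs by the full 5.0 mm. I then pressed it down 20.1 mm to a hard stop, with at most about 19 N at the wrist.
- **Lock arm:** I gripped the knob and swung the arm round until it stopped moving while the force kept rising.

**Last checks:**
- The roll top reads 70–72 mm in the three cameras, against 71 mm when home.
- The lock arm points at 277.5–280.4°, against 279.2° expected. That spread is within the camera error.
- The short and tall rolls read within about 1–2 mm of their starting positions.
- The gripper is open and clear of everything.

**What disagreed:**
- **First grasp:** it missed. The wrist depth showed the real fingertips about 31 mm behind the reported TCP, so the fingers closed just above the roll without moving it. I corrected for that from then on.
- **Slot angle:** I could not read the roll's slot angle reliably from the pictures, so I found it only by feel.

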